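# Clamp the storage jar and take its tight lid off

### The arm

A 6-joint arm with a two-finger parallel gripper is mounted at the origin on the work surface. World frame = base frame: x ahead of the robot, y to its left, z up, the work surface at z = 0. Lengths are in m, angles in rad, forces in N, time in s.
With the tool pointing down it reaches from about 0.275 to 0.75 m from the base axis. Payload 10.2 kg.
Tool frame: the origin (TCP) lies midway between the tips of the shut fingers; the grasp point (between the pads) lies 19 mm behind it; z points along the fingers, y is the line along which they close (so a half turn about z gives the same grasp; the last joint's range is limited). The gripper opens to 88 mm and grips with 3 to 60 N. Pads are 18 mm wide; open, the fingers measure 123 mm over their backs; the gripper's body (75 mm by 187 mm) begins 45 mm behind the grasp point.
Start: joints at [-1.456, 0.313, 1.498, -0, 1.331, -0.223], TCP at [0.174, -0.495, 0.239] pointing down, gripper open.
Joint ranges: [-2.94, 2.94], [-0.97, 2.17], [0.19, 2.56], [-1.23, 4.37], [0.02, 3.11], [-2.88, 2.88]. Speed limits (rad/s): [2.39, 2.39, 3.01, 3.14, 3.14, 3.14].

### API

Orientations are given as a 3x3 rotation matrix whose columns are the frame's x, y, z axes.
In Python, from plant import manip, camrig gives the robot as it stands (manip), with the cameras (camrig).
- The arm moves only by the tool hand_motion, called after "Emit:" as a command line: name --argument value ..., lists and objects as JSON in quotes. Schema: {"type":"object","properties":{"segments":{"type":"array","items":{"type":"number"},"minItems":7,"maxItems":84},"grip_n":{"type":"number"},"only":{"type":"string"},"quiet":{"type":"boolean"},"lines":{"type":"string"}},"required":["segments"],"additionalProperties":false}. segments is one flat list of numbers that holds 1 to 12 rows one after another, with no inner brackets; each row has 7 numbers: the finger opening in m, then dx, dy, dz in shares of the most that a row can go, 1 being 50 mm, then a rotation vector rx, ry, rz in a scale on which 1.0 is 2 rad; each row shifts and turns the commanded pose from where the row before left it, along the tool's axes as they then stand; what a row does not reach is not made up. A row lasts 1/10 s, in which the tool goes at most 0.05 m and 0.15 rad, less where a joint would pass 70% of its speed; a pose out of reach is approached as far as the arm can. The fingers move at their own pace and stop on an object; grip_n is the grip in N (left out, the last holds). Time passes only in rows, so rows that do not move let the fingers close. The tool returns the time, the measured TCP pose, the force, the opening and the grip force at its end. only (a regular expression) keeps the lines of the reply that match it, lines (a string "A,B") keeps lines A to B, and quiet returns only ok. Input that does not fit is refused with a message, and nothing moves.
- manip.sense(): the state, without advancing time (a new reading comes with each control period).
- camrig.read_camera(name): name is "scene" or "top"; returns the picture (400x640x3 uint8, red, green, blue); there is no depth.
- camrig.camera_info(name): a dict with "fx", "fy", "cx", "cy" (pixels), "world_from_camera" (4x4, takes a point from camera to world coordinates). Camera axes: x right, y down, z forward; pixel columns grow to the right and rows downward; lengths in m; the calibration is good to about 2 mm. A picture is of the moment at which its call begins. camera_info takes no time and is no camera call.
- manip.finish_job(): hands the job in; it is judged then, once.
The state is a dict: "t": time; "q": joint angles; "joint_vel": joint speeds; "joint_efforts": joint torques, N m; "ee_pos": TCP position; "eef_rot": TCP orientation; "contact_force": force on the tool from outside, world axes, zero at the start; "moment": the same for the moment, N m; "width": finger opening in m; "finger_force": force on a finger pad.
Only numpy, scipy, OpenCV 4.12 (cv2) and the standard library are available. Lean on these libraries where they do the work, as an engineer would, in place of code of your own. Each camera call takes 0.05 s, during which the arm holds its last target. There are 200 camera calls.

### The job

Open the red-lidded jar that stands in the worktop jar clamp: first push the clamp's small red lever all the way down so that the jar is gripped, then twist the tight lid anticlockwise until it comes free. Lift it straight up off the jar and finish still holding it in the gripper, level, about 2 cm above the jar's mouth. The jar must stay upright in the clamp with the lever down, and the mug, the yellow-capped jar and the wooden spoon must be left alone.

Things in the scene. Friction and masses are not known exactly. Their poses are not given: they have to be found in the camera images.
- clamp: white and grey jar clamp fixed to the worktop. Origin: on the worktop, under the jar's place. Base plate 130 (x) by 200 (y) by 10 mm, y -135 to +65 mm. On its +y side a V back rest with black rubber faces, 58 mm high; on its -y side the white clamp head (60 by 46 mm, 56 mm high, centred at y -92 mm, ears to 80 mm) that carries the lever and the sliding black pad.
- lever_pivot (a point): pivot of the lever on the clamp head, at x 0, y -100, z 68 mm in the clamp's frame. The lever turns about the clamp's x axis through this point, in the clamp's y-z plane.
- lever_knob (a point): centre of the red cross bar at the lever's free end (16 mm thick, 34 mm long along the clamp's x), 85 mm from the pivot. Press it down from above with closed fingertips, following its arc. Raised (joint 0) the lever slopes up 50 degrees (0.873 rad) from level, outward to the clamp's -y; lowered (0.85) it lies nearly level.
- lever (a joint): angle of the clamp lever, rad: 0 fully raised, 0.85 fully lowered (end stop). Starts at 0 to 0.12. It stays where it is left; pushing its end down takes about 7 to 15 N. Lowering it drives the black pad towards the back rest; it grips the jar firmly only when (almost) fully down.
- pad: black rubber pad, 50 mm wide and 42 mm high, between the clamp head and the jar; spring-backed; presses the jar against the back rest with about 15 to 45 N when the lever is down. Its origin is the clamp's origin, displaced with the pad along the clamp's +y.
- jar: white stoneware jar with a blue band, loose on the clamp's base plate between pad and back rest; 68 mm across, shoulder tapering from 72 to 89 mm above its foot to a 47 mm neck, mouth 106 mm above its foot; about 0.45 kg. Origin: centre of its foot, z up. Lowering the lever slides it a few mm to the back rest. Not gripped, it turns along with the lid.
- jar_mouth (a point): centre of the jar's mouth (top of the neck), 106 mm above the jar's foot; under the lid at the start. An orange sprung seal 4 mm thick lies on it and rises 2 mm when the lid comes free.
- lid: red metal twist-off lid with a white dash on top (along its x), 64 mm across, 22 mm high, 60 g; grip it from above across its sides. Origin: centre of its lower edge, z up; shut, it lies 94 mm above the jar's foot, 12 mm below the mouth, its x axis along the jar's. It does not rise while turned, and stays as it is if let go part way.
- lid_top (a point): centre of the lid's top, 22 mm above its lower edge. Three lugs in the lid sit under ledges of the jar's neck. The tight lid (about 0.2 to 0.7 N m) must turn anticlockwise seen from above by about 1 rad (57 degrees) to come free; it meets a stop at about 1.65 rad, so 1.25 to 1.4 rad is a good turn. Once free the seal lifts it 2 mm.
- mug: blue mug, 80 mm across, 90 mm high, handle at its +y; origin under its centre. Leave alone.
- spare_jar: amber glass jar with yellow cap, 66 mm across, 100 mm high; origin under its centre. Leave alone.
- spoon: wooden spoon lying on the worktop beyond the clamp; origin under its middle, lying along its x axis. Leave alone.

How it is judged:
By the outcome, as a careful person would: the job done as asked, in the order asked, and still so for the second after the job is handed in, while the arm keeps its last pose, push and grip.
It also fails if it takes over 45 s, if anything falls off the work surface, if the arm or the gripper's body presses on something with over 40 N, if the wrist force passes 120 N, or if a joint passes its speed limit or range.

## Working session

There is one attempt and no reset: what is moved stays moved. The work goes in short steps, Python scripts to look and compute and a tool call to move; the robot and the scene stay as the last step left them, time stands still between calls to the robot, and variables do not carry over. Pictures are saved under pics/ and viewed, at most 10 in all, crops included, and the job is handed in when it is done.

```bash
ls; mkdir -p pics
```

Run:
```python
from plant import manip, camrig
import cv2,numpy as np
for n in("scene","top"):
    im=camrig.read_camera(n); cv2.imwrite(f"pics/{n}0.png",im[:,:,::-1]); np.save(f"{n}0.npy",im)
    c=camrig.camera_info(n); print(n,c["fx"],c["fy"],c["cx"],c["cy"]);print(np.round(c["world_from_camera"],4))
s=manip.sense()
for k in s: print(k,np.round(s[k],3))
```

```text
pics
plant.py
scene 384.7778835869873 384.7778835869873 308.09577817136596 201.0672118838094
[[ 5.4950e-01  6.0270e-01 -5.7860e-01  1.1012e+00]
 [ 8.3550e-01 -3.9670e-01  3.8020e-01 -2.1890e-01]
 [-4.0000e-04 -6.9230e-01 -7.2160e-01  7.1170e-01]
 [ 0.0000e+00  0.0000e+00  0.0000e+00  1.0000e+00]]
top 462.78813151695806 462.78813151695806 320.34189987801676 195.2660265218888
[[ 0.0066 -0.9867  0.1624  0.451 ]
 [-0.9996 -0.0109 -0.0253  0.1102]
 [ 0.0267 -0.1622 -0.9864  0.9441]
 [ 0.      0.      0.      1.    ]]
t 0.1
q [-1.456  0.313  1.498  0.     1.331 -0.223]
joint_vel [ 0.    -0.001 -0.002  0.001  0.001  0.   ]
joint_efforts [ 2.0000e-03 -4.0281e+01 -2.5264e+01  7.0000e-02  3.4000e-02 -0.0000e+00]
ee_pos [ 0.174 -0.495  0.238]
eef_rot [[ 0.943  0.331 -0.   ]
 [ 0.331 -0.943  0.001]
 [ 0.    -0.001 -1.   ]]
contact_force [ 0.357  0.902 -0.423]
moment [-0.06  -0.018  0.023]
finger_force 0.0
width 0.087
```

View pics/scene0.png

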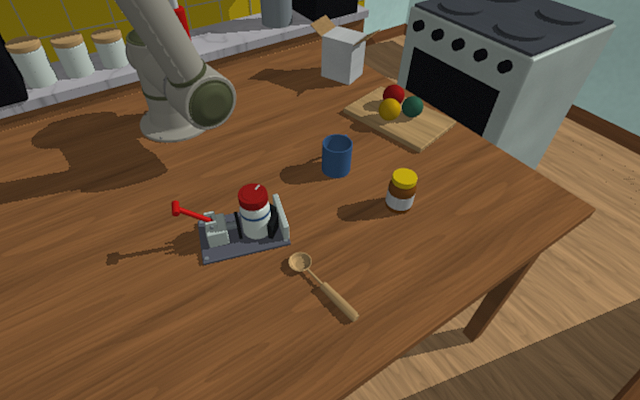

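View pics/top0.png

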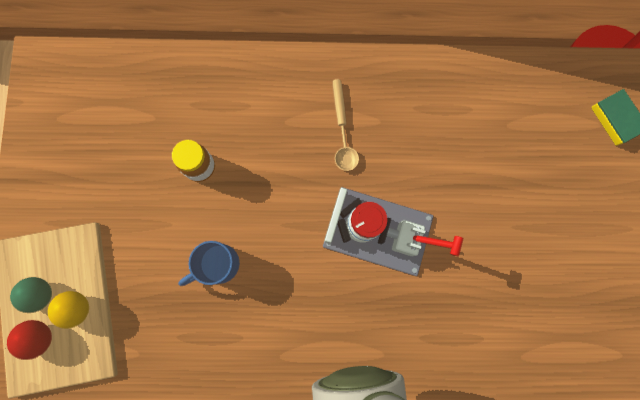

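The scene view shows the lid at about (254,193), the knob at (175,209) and the clamp head at (215,230). In the top view the lid is at (368,219), the knob at (458,245), and the base plate corners are near (342,188), (435,214), (418,275) and (324,246).

Create h.py:
```python
import numpy as np,cv2
from plant import manip, camrig
def ray(n,uv):
    c=camrig.camera_info(n);T=np.array(c["world_from_camera"])
    d=T[:3,:3]@np.array([(uv[0]-c["cx"])/c["fx"],(uv[1]-c["cy"])/c["fy"],1]);return T[:3,3],d/np.linalg.norm(d)
def plane(n,uv,z):
    o,d=ray(n,uv);return o+d*(z-o[2])/d[2]
def tri(a,b):
    (o,d),(p,e)=ray("scene",a),ray("top",b)
    s=np.linalg.lstsq(np.c_[d,-e],p-o,rcond=None)[0]
    P,Q=o+s[0]*d,p+s[1]*e;return (P+Q)/2,np.linalg.norm(P-Q)*1000
def red(im,lo=60):
    h=cv2.cvtColor(im,cv2.COLOR_RGB2HSV);return ((((h[...,0]<6)|(h[...,0]>174))&(h[...,1]>190)&(h[...,2]>lo))*255).astype(np.uint8)
```

Run:
```python
from h import *
out=[]
for n,(x,y) in (("scene",(160,170)),("top",(320,180))):
    im=np.load(n+"0.npy"); 
    m=red(im); k,l,st,ce=cv2.connectedComponentsWithStats(m)
    for i in range(1,k):
        if st[i,4]>40: print(n,st[i],ce[i].round(1))
    w=(140,100) if n=="scene" else (160,100)
    out.append(cv2.resize(im[y:y+w[1],x:x+w[0]],(w[0]*5,w[1]*5),interpolation=cv2.INTER_NEAREST)[:,:,::-1]); cv2.imwrite(f"pics/c_{n}.png",out[-1])
```

```text
scene [174   6  16  31 166] [182.   17.7]
scene [383  85  21  18 248] [394.1  92.5]
scene [238 184  30  26 617] [252.3 196.7]
scene [172 200  40  22 267] [186.3 211.8]
top [ 571   25   69   23 1176] [607.5  37.8]
top [351 202  36  35 925] [369.  219.1]
top [414 236  49  20 393] [443.3 243. ]
top [  7 321  31  38 813] [ 21.9 339.4]
```

View pics/c_scene.png

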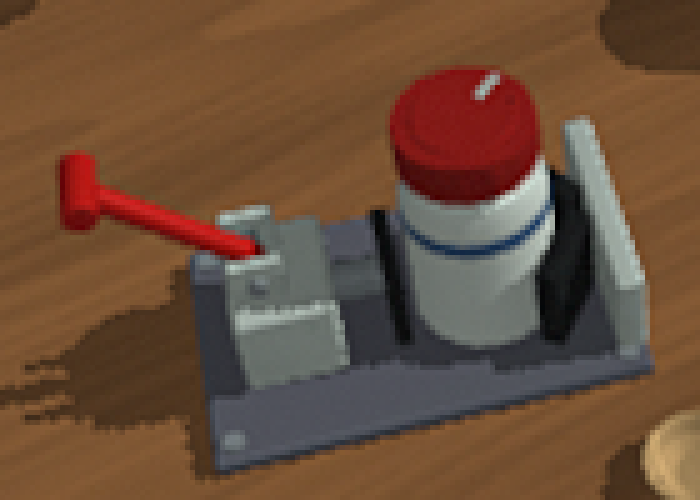

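View pics/c_top.png

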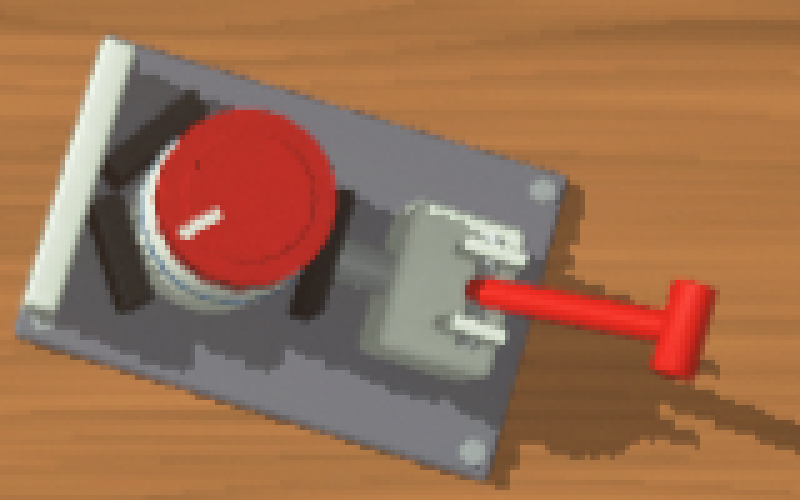

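The crops show, in full-image pixels: lid top centre at scene (252.8,193.8) and top (368.8,219.4); knob centre at scene (175.4,207.8) and top (456.4,245.6). The plate corners are clear in the top view.

Run:
```python
from h import *
f=lambda x,y,o:((x-2)/5+o[0],(y-2)/5+o[1])
print("lidtop",*tri((252.8,193.8),(368.8,219.4)))
k,e=tri((175.4,207.8),(456.4,245.6));print("knob",k,e)
C=np.array([plane("top",f(*p,(320,180)),.01) for p in((108,37),(568,178),(490,480),(18,338))])
print(C.round(4));
yd=(C[0]+C[3]-C[1]-C[2])[:2];print("len",np.linalg.norm(yd)/2,"w",np.linalg.norm(C[0]+C[1]-C[2]-C[3])/2)
yd/=np.linalg.norm(yd); x2=(C[0]+C[1]-C[2]-C[3])[:2];x2/=np.linalg.norm(x2)
yd=yd+np.array([-x2[1],x2[0]]);yd/=np.linalg.norm(yd)
xd=np.array([yd[1],-yd[0]]);o=C.mean(0)[:2]+.035*yd
print("yd",yd,"xd",xd,"origin",o,"yaw",np.arctan2(xd[1],xd[0]))
R=np.c_[xd,yd]
print("knob in clamp",R.T@(k[:2]-o),"pivot world",o-.1*yd)
l=tri((252.8,193.8),(368.8,219.4))[0];print("lid in clamp",R.T@(l[:2]-o))
a,b=[plane("top",f(*p,(320,180)),l[2]) for p in((184,235),(220,212))];print("dash",(b-a)[:2],np.arctan2(*(b-a)[1::-1]))
# lid circle
im=np.load("top0.npy");m=red(im);m[:195]=0;m[:,:345]=0;m[240:]=0;m[:,395:]=0
c=max(cv2.findContours(m,0,1)[0],key=cv2.contourArea);print(cv2.minEnclosingCircle(c),cv2.fitEllipse(c))
```

```text
lidtop [0.5439469  0.00299106 0.12200584] 2.0788162997719177
knob [ 0.49794414 -0.15165708  0.12786187] 1.2686302930036333
[[ 0.6225  0.0435  0.01  ]
 [ 0.566  -0.1449  0.01  ]
 [ 0.4441 -0.1094  0.01  ]
 [ 0.4991  0.0798  0.01  ]]
len 0.1968911438516559 w 0.12780658191766975
yd [0.28192571 0.95943624] xd [ 0.95943624 -0.28192571] origin [0.5427721  0.00082609] yaw -0.2858006496695526
knob in clamp [-2.06427704e-05 -1.58936025e-01] pivot world [ 0.51457953 -0.09511754]
lid in clamp [0.00051678 0.00240837]
dash [ 0.00836498 -0.01295733] -0.9975355725854148
((368.7191162109375, 219.38763427734375), 17.792400360107422) ((368.64312744140625, 219.26947021484375), (33.747833251953125, 34.559974670410156), 96.409423828125)
```

The manual's scale: shifts go in shares of 50 mm and turns go in shares of 2 rad. Converting my numbers, -0.137 rad / 2 = -0.0685.

Emit:
hand_motion --segments '[0, 0, 0, 0, 0, 0, -0.0675, 0, 0, 0, 0, 0, 0, -0.0675, 0, 0, 0, 0, 0, 0, -0.0675, 0, 0, 0, 0, 0, 0, -0.0675, 0, 0, 0, 0, 0, 0, -0.0675, 0, 0, 0, 0, 0, 0, -0.0675, 0, 0, 0, 0, 0, 0, -0.0685]' --grip_n 20

```text
t: 0.8
ee_pos: [0.174, -0.4952, 0.2384]
eef_rot: [[0.277, 0.961, -0.0], [0.961, -0.277, 0.001], [0.001, -0.0, -1.0]]
contact_force: [0.5, 0.4, -0.7]
width: 0.0344
finger_force: 0.0
```

Emit:
hand_motion --segments '[0, 0.84, 0.428, 0.1, 0, 0, 0, 0, 0.84, 0.428, 0.1, 0, 0, 0, 0, 0.84, 0.428, 0.1, 0, 0, 0, 0, 0.84, 0.428, 0.1, 0, 0, 0, 0, 0.84, 0.428, 0.1, 0, 0, 0, 0, 0.84, 0.428, 0.1, 0, 0, 0, 0, 0.84, 0.428, 0.1, 0, 0, 0, 0, 0.84, 0.428, 0.1, 0, 0, 0, 0, 0.84, 0.428, 0.1, 0, 0, 0, 0, 0, 0, 0, 0, 0, 0]'

```text
t: 1.8
ee_pos: [0.4674, -0.1831, 0.1928]
eef_rot: [[0.277, 0.961, -0.001], [0.961, -0.277, 0.002], [0.001, -0.001, -1.0]]
contact_force: [-0.9, -0.1, 0.9]
width: 0.0003
finger_force: 0.0
```

Add to h.py:
```python
def to(p,psi):
    s=manip.sense();R=np.array(s["eef_rot"]);d=R.T@(np.array(p)-s["ee_pos"])
    a=np.arctan2(R[1,1],R[0,1]);w=(psi-a+np.pi/2)%np.pi-np.pi/2
    print("t",round(s["t"],2),"pos",np.round(s["ee_pos"],4),"psi %.3f"%a,"d_tool(now axes)",d.round(4),"rz %.3f"%-w,"F",np.round(s["contact_force"],1),"w",round(s["width"],4),"q",np.round(s["q"],2),"tilt",R[:2,2].round(4))
```

```bash
python3 -c "
from h import *
to((.498,-.152,.15),-.286)"
```

```text
t 1.8 pos [ 0.4674 -0.1831  0.1928] psi -0.280 d_tool(now axes) [0.0383 0.0208 0.0428] rz 0.006 F [-0.9 -0.1  0.9] w 0.0003 q [-0.61  0.3   1.63  0.    1.2  -0.33] tilt [-0.0008  0.0016]
```

To row units: 0.038 m is 0.76, 0.0205 m is 0.41, 0.006 rad / 2 = 0.003.

Emit:
hand_motion --segments '[0, 0.76, 0.41, 0.2, 0, 0, 0.003, 0, 0, 0, 0.3, 0, 0, 0, 0, 0, 0, 0.3, 0, 0, 0, 0, 0, 0, 0, 0, 0, 0, 0, 0, 0, 0, 0, 0, 0]' --grip_n 20

```text
t: 2.3
ee_pos: [0.4956, -0.1569, 0.1541]
eef_rot: [[0.289, 0.957, -0.0], [0.957, -0.289, 0.0], [-0.0, -0.0, -1.0]]
contact_force: [-0.6, -0.2, 1.0]
width: 0.0004
finger_force: 0.0
```

Run:
```python
from h import *
to((.498,-.152,.136),-.286)
o=np.array([.54277,.00083]);yd=np.array([.2819,.9594])
for j in (.08,.25,.4,.55,.7,.85):
    a=.873-j; y=-.1-.085*np.cos(a); print(j,"y",round(y,4),"xy",(o+y*yd).round(4),"ztop",round(.076+.085*np.sin(a),4))
```

```text
t 2.3 pos [ 0.4956 -0.1569  0.1541] psi -0.293 d_tool(now axes) [0.0054 0.0009 0.0181] rz -0.007 F [-0.6 -0.2  1. ] w 0.0004 q [-0.53  0.38  1.63 -0.    1.13 -0.24] tilt [-0.0001  0.    ]
0.08 y -0.1596 xy [ 0.4978 -0.1523] ztop 0.1366
0.25 y -0.169 xy [ 0.4951 -0.1613] ztop 0.1256
0.4 y -0.1757 xy [ 0.4932 -0.1677] ztop 0.1147
0.55 y -0.1806 xy [ 0.4919 -0.1724] ztop 0.103
0.7 y -0.1837 xy [ 0.491  -0.1754] ztop 0.0906
0.85 y -0.185 xy [ 0.4906 -0.1766] ztop 0.078
```

To row units: 0.008 m is 0.16, 0.005 m is 0.1, -0.006 rad / 2 = -0.003.

Emit:
hand_motion --segments '[0, 0.1, 0.02, 0.16, 0, 0, -0.003, 0, 0, 0, 0.16, 0, 0, 0, 0, -0.06, 0, 0.08, 0, 0, 0, 0, -0.06, 0, 0.08, 0, 0, 0, 0, -0.06, 0, 0.08, 0, 0, 0, 0, -0.06, 0, 0.1, 0, 0, 0, 0, 0, 0, 0, 0, 0, 0]' --grip_n 20

```text
t: 3.0
ee_pos: [0.4946, -0.1646, 0.121]
eef_rot: [[0.282, 0.959, -0.0], [0.959, -0.282, -0.002], [-0.002, 0.0, -1.0]]
contact_force: [-1.1, -1.6, 3.4]
width: 0.0006
finger_force: 1.6
```

Emit:
hand_motion --segments '[0, -0.08, 0, 0.12, 0, 0, 0, 0, -0.06, 0, 0.12, 0, 0, 0, 0, -0.06, 0, 0.12, 0, 0, 0, 0, -0.04, 0, 0.12, 0, 0, 0, 0, 0, 0, 0, 0, 0, 0]'

```text
t: 3.5
ee_pos: [0.4912, -0.1761, 0.0968]
eef_rot: [[0.282, 0.959, 0.0], [0.959, -0.282, -0.002], [-0.002, 0.001, -1.0]]
contact_force: [0.5, -1.1, 1.4]
width: -0.0
finger_force: 0.5
```

```bash
python3 -c "
from h import *
to((.491,-.1754,.0906),-.286)"
```

```text
t 3.5 pos [ 0.4912 -0.1761  0.0968] psi -0.286 d_tool(now axes) [ 0.0007 -0.0004  0.0062] rz -0.000 F [ 0.5 -1.1  1.4] w -0.0 q [-0.57  0.46  1.68 -0.    0.99 -0.28] tilt [ 0.0001 -0.0016]
```

Run:
```python
from h import *
a=camrig.read_camera("scene")[160:260,130:300];b=camrig.read_camera("top")[170:290,320:500]
a=cv2.resize(a,(425,250));b=cv2.resize(b,(450,300));o=np.zeros((550,450,3),np.uint8);o[:250,:425]=a;o[250:]=b
cv2.imwrite("pics/l1.png",o[:,:,::-1])
```

```text
(no output)
```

View pics/l1.png

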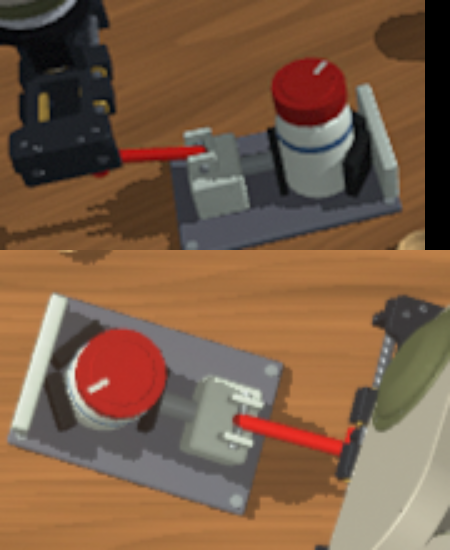

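The lever is following: its arm is nearly level and the fingertips sit on the knob, so I carry on down to the end stop.

To row units: 0.006 m is 0.12, 0.005 m is 0.1.

Emit:
hand_motion --segments '[0, -0.02, 0, 0.12, 0, 0, 0, 0, -0.02, 0, 0.12, 0, 0, 0, 0, 0, 0, 0.1, 0, 0, 0, 0, 0, 0, 0, 0, 0, 0, 0, 0, 0, 0, 0, 0, 0]'

```text
t: 4.1
ee_pos: [0.4912, -0.1775, 0.0801]
eef_rot: [[0.282, 0.959, 0.001], [0.959, -0.282, -0.001], [-0.001, 0.002, -1.0]]
contact_force: [-1.3, -4.6, 4.2]
width: 0.0007
finger_force: 2.3
```

Emit:
hand_motion --segments '[0, 0, 0, 0.06, 0, 0, 0, 0, 0, 0, 0.04, 0, 0, 0, 0, 0, 0, 0, 0, 0, 0]'

```text
t: 4.4
ee_pos: [0.4914, -0.1779, 0.0773]
eef_rot: [[0.281, 0.96, 0.002], [0.96, -0.281, -0.003], [-0.002, 0.003, -1.0]]
contact_force: [-10.7, -2.0, 27.2]
width: 0.0002
finger_force: 13.7
```

To row units: -0.04 m is -0.8, -0.03 m is -0.6.

Emit:
hand_motion --segments '[0, 0, 0, -0.2, 0, 0, 0, 0, 0, 0, -0.6, 0, 0, 0, 0, 0, 0, -0.8, 0, 0, 0, 0, -0.6, 0, -0.6, 0, 0, 0, 0.088, -0.6, 0, 0, 0, 0, 0, 0.088, 0, 0, 0, 0, 0, 0]'

```text
t: 5.0
ee_pos: [0.4733, -0.2365, 0.185]
eef_rot: [[0.285, 0.959, 0.001], [0.959, -0.285, -0.001], [-0.0, 0.001, -1.0]]
contact_force: [-0.0, 0.8, 0.2]
width: 0.0143
finger_force: 0.0
```

Run:
```python
from h import *
A=camrig.read_camera("scene");B=camrig.read_camera("top")
for n,im in(("s",A),("t",B)):
    m=red(im);k,l,st,ce=cv2.connectedComponentsWithStats(m)
    for i in range(1,k):
        if st[i,4]>40: print(n,st[i],ce[i].round(1))
a=cv2.resize(A[160:260,130:300],(425,250));b=cv2.resize(B[170:290,320:500],(450,300));o=np.zeros((550,450,3),np.uint8);o[:250,:425]=a;o[250:]=b
cv2.imwrite("pics/l2.png",o[:,:,::-1])
m=red(B);m[:195]=0;m[:,:345]=0;m[245:]=0;m[:,395:]=0
c=max(cv2.findContours(m,0,1)[0],key=cv2.contourArea);u=cv2.minEnclosingCircle(c);print(u)
for z in(.122,.126):print(plane("top",u[0],z))
to(plane("top",u[0],.17),-.65)
```

```text
s [166   6  24  31 439] [178.   20.3]
s [383  85  21  18 248] [394.1  92.4]
s [239 183  30  27 618] [253.1 196.5]
s [167 219  45  17 274] [182.8 225.7]
t [ 571   25   69   23 1178] [607.5  37.8]
t [350 202  36  35 923] [368.1 218.8]
t [414 236  51  25 381] [444.3 246.5]
t [  7 321  31  38 814] [ 21.9 339.4]
((367.6666564941406, 219.3333282470703), 17.71702003479004)
[0.54360585 0.00408117 0.122     ]
[0.5431553 0.0045974 0.126    ]
t 5.1 pos [ 0.4736 -0.2339  0.1841] psi -0.287 d_tool(now axes) [ 0.2525 -0.0071  0.0144] rz 0.363 F [ 0.2  0.3 -1.2] w 0.0225 q [-0.68  0.37  1.57  0.    1.21 -0.39] tilt [-0.0009  0.0015]
```

View pics/l2.png

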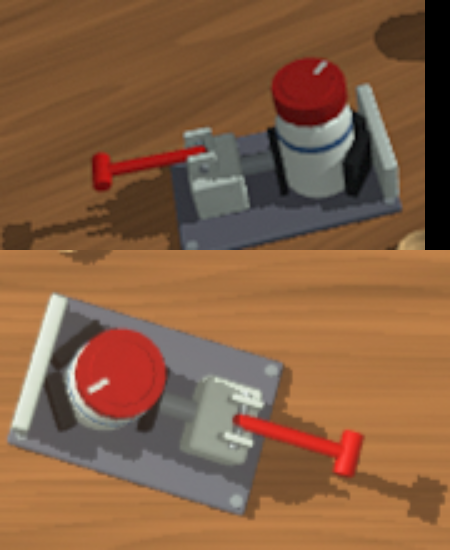

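The lever now slopes out nearly level and the lid has shifted slightly towards the back rest. I'll triangulate the knob from scene (170.6,228.2) and top (459,251) to confirm it is fully down.

Run:
```python
from h import *
k,e=tri((170.6,228.0),(458.9,250.8));print(k,e)
o=np.array([.54277,.00083]);yd=np.array([.2819,.9594]);y=(k[:2]-o)@yd;print("y",y,"joint",.873-np.arctan2(k[2]-.068,-.1-y))
print(tri((253.4,193.6),(367.7,219.2)))
# tight-knob check in masks
for z in (.068,.070,.076):
  pass
```

```text
[ 0.49137236 -0.17442676  0.07117246] 0.8934731993951354
y -0.18263033170523998 joint 0.8346254715689007
(array([0.54416942, 0.00466976, 0.12189705]), np.float64(1.463742016653134))
```

To row units: 0.042 m is 0.84, -0.0012 m is -0.024, 0.121 rad / 2 = 0.0605.

Emit:
hand_motion --segments '[0.088, 0.84, -0.024, 0, 0, 0, 0, 0.088, 0.84, -0.024, 0, 0, 0, 0, 0.088, 0.84, -0.024, 0, 0, 0, 0, 0.088, 0.84, -0.024, 0, 0, 0, 0, 0.088, 0.84, -0.024, 0, 0, 0, 0, 0.088, 0.84, -0.024, 0, 0, 0, 0, 0.088, 0, 0, 0, 0, 0, 0.0605, 0.088, 0, 0, 0, 0, 0, 0.0605, 0.088, 0, 0, 0, 0, 0, 0.0605, 0.088, 0, 0, 0, 0, 0, 0, 0.088, 0, 0, 0, 0, 0, 0]'

```text
t: 6.2
ee_pos: [0.5378, 0.0102, 0.1843]
eef_rot: [[0.601, 0.799, -0.001], [0.799, -0.601, 0.0], [-0.0, -0.001, -1.0]]
contact_force: [-0.4, 0.2, -0.4]
width: 0.0882
finger_force: 0.0
```

```bash
python3 -c "
from h import *
to((.5435,.0045,.097),-.65)"
```

```text
t 6.2 pos [0.5378 0.0102 0.1843] psi -0.645 d_tool(now axes) [-0.0011  0.0081  0.0873] rz 0.005 F [-0.4  0.2 -0.4] w 0.0882 q [-0.2   0.39  1.54  0.    1.22  0.45] tilt [-0.001   0.0004]
```

To row units: 0.02 m is 0.4, 0.008 m is 0.16, 0.005 rad / 2 = 0.0025.

Emit:
hand_motion --segments '[0.088, -0.02, 0.16, 0, 0, 0, 0.0025, 0.088, 0, 0, 0.4, 0, 0, 0, 0.088, 0, 0, 0, 0, 0, 0]'

```text
t: 6.5
ee_pos: [0.5431, 0.0036, 0.1627]
eef_rot: [[0.608, 0.794, -0.004], [0.794, -0.608, 0.001], [-0.002, -0.004, -1.0]]
contact_force: [-0.7, -0.4, 0.2]
width: 0.0882
finger_force: 0.0
```

```bash
python3 -c "
from h import *
to((.5435,.0045,.097),-.65)"
```

```text
t 6.5 pos [0.5431 0.0036 0.1627] psi -0.653 d_tool(now axes) [ 0.001  -0.      0.0657] rz -0.003 F [-0.7 -0.4  0.2] w 0.0882 q [-0.21  0.42  1.55 -0.    1.17  0.44] tilt [-0.0039  0.0008]
```

To row units: 0.015 m is 0.3, 0.01 m is 0.2.

Emit:
hand_motion --segments '[0.088, 0.02, 0, 0.3, 0, 0, 0, 0.088, 0, 0, 0.3, 0, 0, 0, 0.088, 0, 0, 0.3, 0, 0, 0, 0.088, 0, 0, 0.2, 0, 0, 0, 0.088, 0, 0, 0.2, 0, 0, 0, 0.088, 0, 0, 0, 0, 0, 0, 0.088, 0, 0, 0, 0, 0, 0]'

```text
t: 7.2
ee_pos: [0.5447, 0.0045, 0.1001]
eef_rot: [[0.608, 0.794, 0.0], [0.794, -0.608, -0.0], [0.0, 0.0, -1.0]]
contact_force: [-0.1, -0.5, -0.0]
width: 0.0879
finger_force: 0.0
```

Emit:
hand_motion --segments '[0.068, 0, 0, 0, 0, 0, 0, 0.068, 0, 0, 0, 0, 0, 0, 0.06, 0, 0, 0, 0, 0, 0, 0.06, 0, 0, 0, 0, 0, 0]' --grip_n 10

```text
t: 7.6
ee_pos: [0.5452, 0.0041, 0.1002]
eef_rot: [[0.608, 0.794, 0.002], [0.794, -0.608, -0.001], [0.001, 0.002, -1.0]]
contact_force: [2.9, -2.6, 2.0]
width: 0.0638
finger_force: 10.0
```

```bash
python3 -c "
from h import *
to((.5435,.0045,.097),-.65)"
```

```text
t 7.6 pos [0.5452 0.0041 0.1002] psi -0.654 d_tool(now axes) [-0.0008 -0.0016  0.0032] rz -0.004 F [ 2.9 -2.6  2. ] w 0.0638 q [-0.21  0.5   1.61 -0.    1.03  0.45] tilt [ 0.0022 -0.0009]
```

To row units: 0.001 m is 0.02.

Emit:
hand_motion --segments '[0.06, 0, 0.02, 0, 0, 0, 0, 0.06, 0, 0, 0, 0, 0, 0]' --grip_n 10

```text
t: 7.8
ee_pos: [0.5454, 0.004, 0.1001]
eef_rot: [[0.608, 0.794, 0.0], [0.794, -0.608, 0.0], [0.0, 0.0, -1.0]]
contact_force: [-1.4, 0.2, 5.0]
width: 0.0633
finger_force: 10.0
```

Emit:
hand_motion --segments '[0.05, 0, 0, 0, 0, 0, 0, 0.05, 0, 0, 0, 0, 0, 0, 0.05, 0, 0, 0, 0, 0, -0.03, 0.05, 0, 0, 0, 0, 0, -0.03, 0.05, 0, 0, 0, 0, 0, -0.03, 0.05, 0, 0, 0, 0, 0, 0]' --grip_n 55

```text
t: 8.4
ee_pos: [0.5454, 0.0041, 0.1002]
eef_rot: [[0.455, 0.891, 0.0], [0.891, -0.455, 0.0], [0.0, 0.0, -1.0]]
contact_force: [-0.3, -0.2, 5.8]
width: 0.0631
finger_force: 55.0
```

```bash
python3 -c "
from h import *
to((.5435,.0045,.1),.65);print(manip.sense()['moment'])"
```

```text
t 8.4 pos [0.5454 0.0041 0.1002] psi -0.472 d_tool(now axes) [-0.0005 -0.0019  0.0002] rz -1.122 F [-0.3 -0.2  5.8] w 0.0631 q [-0.21  0.5   1.61  0.    1.03  0.26] tilt [0.0004 0.0002]
[0.04917959 0.08134976 0.18711783]
```

To row units: -0.08 rad / 2 = -0.04.

Emit:
hand_motion --segments '[0.05, 0, 0, 0, 0, 0, -0.04, 0.05, 0, 0, 0, 0, 0, -0.04, 0.05, 0, 0, 0, 0, 0, -0.04, 0.05, 0, 0, 0, 0, 0, -0.04]'

```text
t: 8.8
ee_pos: [0.5453, 0.0042, 0.1002]
eef_rot: [[0.151, 0.989, 0.0], [0.989, -0.151, 0.0], [0.0, 0.0, -1.0]]
contact_force: [-0.6, -0.0, 4.7]
width: 0.0629
finger_force: 55.0
```

Run:
```python
from h import *
to((.5435,.0045,.1),.65);print(manip.sense()['moment'])
```

```text
t 8.8 pos [0.5453 0.0042 0.1002] psi -0.151 d_tool(now axes) [ 0.0001 -0.0019  0.0002] rz -0.801 F [-0.6 -0.   4.7] w 0.0629 q [-0.21  0.5   1.61  0.    1.03 -0.06] tilt [0.0003 0.0004]
[ 0.08704167  0.10896474 -0.21481132]
```

Emit:
hand_motion --segments '[0.05, 0, 0, 0, 0, 0, -0.04, 0.05, 0, 0, 0, 0, 0, -0.04, 0.05, 0, 0, 0, 0, 0, -0.04, 0.05, 0, 0, 0, 0, 0, -0.04, 0.05, 0, 0, 0, 0, 0, 0]'

```text
t: 9.3
ee_pos: [0.5454, 0.0042, 0.1002]
eef_rot: [[-0.168, 0.986, 0.0], [0.986, 0.168, 0.0], [0.0, 0.0, -1.0]]
contact_force: [-0.4, 0.1, 5.4]
width: 0.0626
finger_force: 55.0
```

Run:
```python
from h import *
to((.5435,.0045,.1),.65);print(manip.sense()['moment'])
A=camrig.read_camera("scene");B=camrig.read_camera("top")
a=cv2.resize(A[140:270,130:320],(475,325));b=cv2.resize(B[170:290,320:500],(405,270));o=np.zeros((595,475,3),np.uint8);o[:325]=a;o[325:,:405]=b
cv2.imwrite("pics/l3.png",o[:,:,::-1])
```

```text
t 9.3 pos [0.5454 0.0042 0.1002] psi 0.168 d_tool(now axes) [ 0.0007 -0.0018  0.0002] rz -0.482 F [-0.4  0.1  5.4] w 0.0626 q [-0.21  0.5   1.61  0.    1.03 -0.38] tilt [0.0003 0.0001]
[0.04952256 0.09999434 0.21208027]
```

View pics/l3.png

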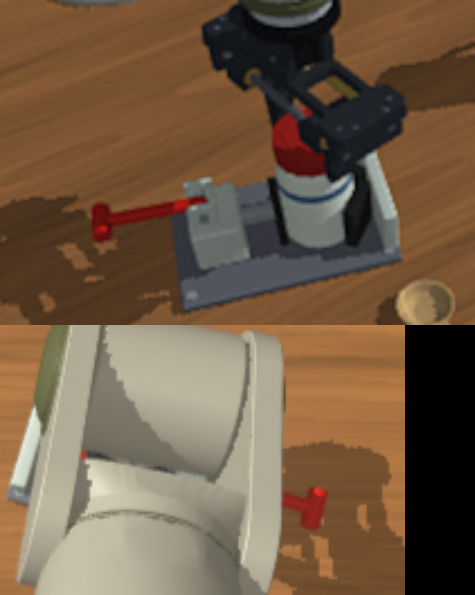

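The scene view shows the gripper around the lid and the jar upright. The lever is still down, with its knob at crop (102,221). I continue the twist.

To row units: -0.08 rad / 2 = -0.04.

Emit:
hand_motion --segments '[0.05, 0, 0, 0, 0, 0, -0.04, 0.05, 0, 0, 0, 0, 0, -0.04]'

```text
t: 9.6
ee_pos: [0.5455, 0.0042, 0.1004]
eef_rot: [[-0.323, 0.946, 0.001], [0.946, 0.323, 0.0], [-0.0, 0.001, -1.0]]
contact_force: [-1.4, 1.0, 8.5]
width: 0.0629
finger_force: 55.0
```

```bash
python3 -c "
from h import *
print(manip.sense()['moment'])"
```

```text
[ 0.04248384  0.12982719 -0.07526337]
```

Emit:
hand_motion --segments '[0.05, 0, 0, 0, 0, 0, -0.045, 0.05, 0, 0, 0, 0, 0, -0.045, 0.05, 0, 0, 0, 0, 0, -0.045, 0.05, 0, 0, 0, 0, 0, -0.045, 0.05, 0, 0, 0, 0, 0, 0, 0.05, 0, 0, 0, 0, 0, 0]'

```text
t: 10.2
ee_pos: [0.5456, 0.004, 0.101]
eef_rot: [[-0.634, 0.773, 0.001], [0.773, 0.634, -0.0], [-0.001, 0.001, -1.0]]
contact_force: [-3.2, 0.2, 12.7]
width: 0.063
finger_force: 55.0
```

```bash
python3 - <<'E'
from h import *
to((.5435,.0045,.1),.65);print(manip.sense()['moment'])
E
```

```text
t 10.2 pos [0.5456 0.004  0.101 ] psi 0.687 d_tool(now axes) [ 0.0017 -0.0013  0.001 ] rz 0.037 F [-3.2  0.2 12.7] w 0.063 q [-0.21  0.5   1.61 -0.    1.03 -0.89] tilt [ 0.0012 -0.0004]
[-0.000889    0.44524479  0.09263596]
```

To row units: -0.004 m is -0.08, -0.003 m is -0.06.

Emit:
hand_motion --segments '[0.05, 0, 0, -0.06, 0, 0, 0, 0.05, 0, 0, -0.06, 0, 0, 0, 0.05, 0, 0, -0.08, 0, 0, 0, 0.05, 0, 0, 0, 0, 0, 0]'

```text
t: 10.6
ee_pos: [0.5453, 0.004, 0.11]
eef_rot: [[-0.633, 0.774, 0.0], [0.774, 0.633, 0.0], [-0.0, 0.0, -1.0]]
contact_force: [0.2, -0.7, -1.2]
width: 0.0627
finger_force: 55.0
```

```bash
python3 -c "
from h import *
to((.5455,.0041,.1322),.687)"
```

```text
t 10.6 pos [0.5453 0.004  0.11  ] psi 0.686 d_tool(now axes) [-0.      0.0002 -0.0222] rz -0.001 F [ 0.2 -0.7 -1.2] w 0.0627 q [-0.21  0.49  1.6   0.    1.05 -0.89] tilt [0.0002 0.    ]
```

No pull from the jar (-1.2 N includes the lid's weight), so the lid is free. I lift the rest.

To row units: -0.006 m is -0.12, -0.005 m is -0.1.

Emit:
hand_motion --segments '[0.05, 0, 0, -0.1, 0, 0, 0, 0.05, 0, 0, -0.12, 0, 0, 0, 0.05, 0, 0, -0.12, 0, 0, 0, 0.05, 0, 0, -0.1, 0, 0, 0, 0.05, 0, 0, 0, 0, 0, 0, 0.05, 0, 0, 0, 0, 0, 0, 0.05, 0, 0, 0, 0, 0, 0, 0.05, 0, 0, 0, 0, 0, 0, 0.05, 0, 0, 0, 0, 0, 0]'

```text
t: 11.5
ee_pos: [0.5452, 0.004, 0.1315]
eef_rot: [[-0.633, 0.774, -0.0], [0.774, 0.633, 0.0], [0.0, -0.0, -1.0]]
contact_force: [0.7, 0.9, -0.2]
width: 0.0631
finger_force: 55.0
```

Run:
```python
from h import *
to((.5455,.0041,.1322),.687)
A=camrig.read_camera("scene");cv2.imwrite("pics/l4.png",cv2.resize(A[130:270,150:320],(765,630))[:595,:,::-1])
```

```text
t 11.5 pos [0.5452 0.004  0.1315] psi 0.686 d_tool(now axes) [-0.0001  0.0003 -0.0007] rz -0.001 F [ 0.7  0.9 -0.2] w 0.0631 q [-0.21  0.46  1.58  0.    1.1  -0.89] tilt [-0.0003  0.0001]
```

View pics/l4.png

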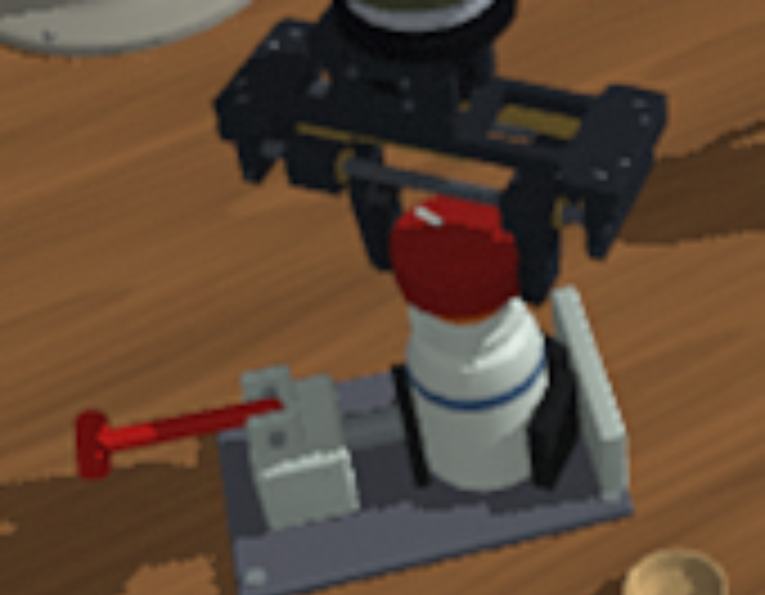

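The lid is off and level in the gripper, with the orange seal just showing under it at crop (460,318). Its dash has turned, the jar is upright and the lever is down. The lid has risen 31 mm, putting its edge about 19 mm above the mouth.

```bash
python3 -c "
from plant import manip, camrig
print(manip.finish_job())"
```

```text
the job is handed in; nothing more can be done
None
```

The job is handed in at about 11.6 s: the lever was pressed to its stop, the lid twisted about 1.34 rad and lifted off, and it is held level about 2 cm above the mouth, with the jar upright in the clamp.

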